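# Load the data logger's cell, line up its quarter-turn fastener and hold the cover shut

### The job

The small data logger on the bench needs its battery cell: first stand the cell in the logger's empty round well, fully home and let go, and only then turn the quarter-turn fastener on the front rim until its wing lines up with the slot in the cover. Then swing the sprung cover down so that the wing comes through the slot, press it fully shut and finish holding it there (do not let go, it would spring open). Leave the other loose things on the bench where they are.

Things in the scene. Friction and masses are not known exactly. Their poses are not given: they have to be found in the camera images.
- logger_box: grey open-topped enclosure fixed to the bench, 140 mm deep (its x), 160 wide (its y), walls 5, rim 66 above the bench; ears 13 mm out at its sides. Origin: centre of its underside, z up; front (fastener) at its -x, hinge at its +x rim. Inside: well block at x, y = (6, 34) mm, circuit board at -y (below 25 mm), pedestal 34 x 60 mm at the front, up to about the rim, carrying the fastener
- well_mouth (a point): centre of the empty well's mouth, at (6, 34, 33) mm in the logger_box frame: upright round bore, 18 mm wide, chamfered, 25 deep, in a black block 44 x 44 mm with its top 33 mm above the bench. The seated cell stands 25 mm out of it, its underside 8 mm above the bench
- cell: battery cell, upright cylinder of 15 mm diameter and 50 mm height, 25 g, standing on the bench, loose; origin at the centre of its underside, z up along it
- fastener (a joint): fastener angle, rad, about the upright axis, growing counter-clockwise from above; 0 = wing along the box's y, lined up with the cover's slot; 1.57 = along the box's x. Starts at 0.8 to 1.5, range -0.5 to 1.62, no stop or click at 0, friction 0.04 N m, stays where left. With the wing 0.4 or more off, the cover comes to rest on it
- wing_top (a point): centre of the top of the fastener's steel wing, on its turning axis, at (-53, 0, 86) mm in the logger_box frame; the wing is an upright blade 36 mm long, 9 thick, 18 high (68 to 86 mm above the bench). This point's y axis runs along the wing and turns with it
- cover (a joint): hinge angle of the cover, rad: 0 = shut flat on the rim, grows as it opens, range 0 to 2.1; hinge line along the box's y at x = 67, z = 67 mm of the box. A spring keeps it open, leaning slightly back at 1.6 to 1.95; shutting it takes about 5 N at the free edge, and it springs open when let go
- cover_edge (a point): middle of the cover's free edge, on its outer face, 140 mm from the hinge line; x axis towards the hinge, z out of the outer face. Cover: flat aluminium plate 140 x 160 (along the hinge) x 4 mm; shut, its top is 71.5 mm above the bench. Its slot, 46 mm (along y) x 18, is centred 121 mm from the hinge; the wing stands 14 mm out of it when shut
- screwdriver: screwdriver with yellow handle, 199 mm long, lying near the bench's front edge; a bystander to be left where it lies, origin at the centre of its underside
- spark_plug: spark plug lying on the bench, 71 mm; a bystander to be left where it lies, origin at the centre of its underside
- spanner: steel spanner lying on the bench, 212 mm; a bystander to be left where it lies, origin at the centre of its underside
- meter: multimeter lying on the bench, 130 x 68 x 41 mm; a bystander to be left where it lies, origin at the centre of its underside
- tape: small roll of black tape, 43 mm across, 19 mm high; a bystander to be left where it lies, origin at the centre of its underside
- gauge: folded feeler gauge, 94 x 55 x 10 mm, lying on the bench; a bystander to be left where it lies, origin at the centre of its underside

How it is judged (in metres and radians):
On the way, in this order (a step that is already met when the one before it is completed fails the run):
1. the cell stands in the well, fully home and let go (horizontal distance between cell and well_mouth below 0.005 m and height (world z) of cell below 0.013 m and angle between cell's own z axis and vertical below 0.15 rad and contact force between the fingers and cell below 0.1 N), for 0.2 s.
2. the fastener's wing is lined up with the slot while the cover is still open (value of joint fastener between -0.25 and 0.25 rad and value of joint cover above 0.5 rad), for 0.2 s.
3. the cover is pressed fully shut over the wing (value of joint cover below 0.04 rad and contact force between any of the fingers, the arm and cover above 1.5 N), for 0.2 s.
At the end, for the whole second after the job is handed in: the cell stands in the well (within 5 mm of its axis, underside under 13 mm above the bench, tilt under 0.15 rad), the fastener is within 0.25 rad of lined up, and the robot still holds the cover shut (under 0.04 rad) with at least 1.5 N (all of step 3 and horizontal distance between cell and well_mouth below 0.005 m and height (world z) of cell below 0.013 m and angle between cell's own z axis and vertical below 0.15 rad and value of joint fastener between -0.25 and 0.25 rad); the arm keeps its last pose, push and grip.
It fails at once if a bystander is moved more than 30 mm (distance of any of screwdriver, spark_plug, spanner, meter, tape, gauge from where it was at the start of the episode above 0.03 m).
It also fails if it takes over 58 s, if anything falls off the work surface, if the arm or the gripper's body presses on something with over 40 N, if the wrist force passes 120 N, or if a joint passes its speed limit or range.

### The arm

A 7-joint arm with a two-finger parallel gripper is mounted at the origin on a cart in front of the work surface, level with it; the furniture and walls round the work are solid. World frame = base frame: x ahead of the robot, y to its left, z up, the work surface at z = 0. Lengths are in mm, angles in rad, forces in N, time in s.
With the tool pointing down it reaches from about 400 to 875 mm from the base axis. Payload 4.4 kg.
Tool frame: the origin (TCP) lies on the centre line of the jaws, within the pads' length; the fingertips stand 25 mm ahead of it and the grasp point (between the pads) lies 6 mm ahead of it; z points along the fingers, y is the line along which they close (so a half turn about z gives the same grasp; the last joint's range is limited). The gripper opens to 85 mm and grips with 20 to 120 N. Pads are 22 mm wide; open, the fingers measure 114 mm over their backs; the gripper's body (76 mm by 85 mm) begins 54 mm behind the grasp point. The pads swing forward as they close: fully open they stand 13 mm farther back than shut.
Start: joints at [-1.231, 0.628, 0.038, 1.517, -0.027, 0.996, -0.02], TCP at [256.568, 597.236, 222.413] pointing down, gripper open.
Joint ranges: [-3.06, 3.06], [-0.37, 2.12], [-1.25, 1.32], [0.18, 2.47], [-1.1, 4.24], [0.23, 1.98], [-2.94, 2.94]. Speed limits (rad/s): [2.57, 2.57, 3.14, 3.14, 3.14, 3.14, 3.14].

### API

Orientations are given as a unit quaternion [w, x, y, z].
In Python, from workcell import observe, capture, calibration, sign_off gives the robot as it stands.
- The arm moves only by the shell command python3 -m creep 'ROWS'. ROWS is JSON, a list of rows, each an object of numbers: "jaw": the opening in per cent of the stroke, from 0 (shut) to 100 (fully open); "tx", "ty", "tz": the shift along the tool's x, y, z in m; "spin": the turn about the tool's z in degrees. In form: [{"jaw": .., "tx": .., "ty": .., "tz": .., "spin": ..}, ...]. A call has 1 to 5 rows; each row is the pose to reach, as a shift and turn from the pose commanded when the call began, along the tool's axes at that moment; what a row does not reach only later rows make up. A row lasts 1/10 s, in which the tool goes at most 50 mm and 8.59 degrees, less where a joint would pass 70% of its speed; a pose out of reach is approached as far as the arm can. A call with a gripper value outside its range is refused whole. The fingers move at their own pace and stop on an object; the grip force is fixed at half the most. Time passes only in rows, so rows that repeat a pose let the fingers close. It gives the time, the measured TCP pose, the force, the opening and the grip force at its end, in the units of the state.
- observe(): the state, without advancing time (a new reading comes with each control period).
- capture(name): name is "side" or "top" or "wrist"; returns (picture, depth): 384x512x3 uint8, red, green, blue; 384x512 float32, mm along the optical axis (not along the pixel's ray), 0 where there is no reading.
- calibration(name): a dict with "camera_matrix" (3x3 intrinsics, pixels), "extrinsics" (4x4, takes a point from camera to world coordinates). Camera axes: x right, y down, z forward; pixel columns grow to the right and rows downward; lengths in mm; the calibration is good to about 2 mm. A picture is of the moment at which its call begins: read the wrist's pose just before it. calibration takes no time and is no camera call; for the wrist camera it gives the pose at the moment of the call.
- sign_off(): hands the job in; it is judged then, once.
The state is a dict: "clock": time; "qpos": joint angles; "joint_vel": joint speeds; "tau": joint torques, N m; "eef_pos": TCP position; "ee_rot": TCP orientation; "wrist_force": force on the tool from outside, world axes, zero at the start; "torque": the same for the moment, N m; "opening": opening from 0.0 (shut) to 1.0 (fully open); "grasp_force": force on a finger pad.
Only numpy, scipy, OpenCV 4.12 (cv2) and the standard library are available. Lean on these libraries where they do the work, as an engineer would, in place of code of your own. Each camera call takes 0.05 s, during which the arm holds its last target. There are 200 camera calls.

## Working session

There is one attempt and no reset: what is moved stays moved. The work goes in short steps, Python scripts to look and compute and a shell command to move; the robot and the scene stay as the last step left them, time stands still between calls to the robot, and variables do not carry over. Pictures are saved under pics/ and viewed, at most 14 in all, crops included, and the job is handed in when it is done.

```bash
mkdir -p pics; ls; cat > h.py <<'E'
import numpy as np, cv2
from workcell import observe, capture, calibration, sign_off
def snap(n,f):
    c=calibration(n); p,d=capture(n); cv2.imwrite(f'pics/{f}.png',cv2.cvtColor(p,cv2.COLOR_RGB2BGR)); np.savez(f'{f}.npz',d=d,K=c['camera_matrix'],T=c['extrinsics'],p=p)
def pt(f,u,v,z=None):
    a=np.load(f+'.npz');K,T,d=np.array(a['K']),np.array(a['T']),a['d']
    r=np.array([(u-K[0,2])/K[0,0],(v-K[1,2])/K[1,1],1])
    if z is None: s=d[int(v),int(u)]
    else: s=(z-T[2,3])/(T[:3,:3]@r)[2]
    return (T[:3,:3]@(r*s)+T[:3,3]).round(1)
E
python3 - <<'E'
from h import *
snap('top','t0');snap('side','s0')
a=cv2.imread('pics/t0.png');b=cv2.imread('pics/s0.png')
cv2.imwrite('pics/t0b.png',cv2.resize(a,(800,600)));cv2.imwrite('pics/s0b.png',cv2.resize(b,(800,600)))
s=observe();print(s)
E
```

```text
pics
{'clock': 0.1, 'qpos': array([-1.23080425,  0.62926304,  0.03844966,  1.51828901, -0.02699353,
        0.99631972, -0.01997178]), 'joint_vel': array([-0.00056166, -0.00145144, -0.00064852, -0.00279567,  0.00094057,
        0.00190996, -0.00133682]), 'tau': array([ 3.38669161e-03, -5.64526820e+01,  1.23091489e+00, -1.93970597e+01,
        1.14144574e-02,  5.37531014e-03,  6.82831541e-06]), 'eef_pos': array([256.32744138, 596.67607457, 221.56834925]), 'ee_rot': array([-1.64035655e-04,  2.01493361e-01,  9.79489485e-01, -8.65087979e-04]), 'wrist_force': array([0.37501137, 0.26821762, 0.14281811]), 'torque': array([0.0097032 , 0.04018828, 0.05171136]), 'grasp_force': 0.0, 'opening': 1.0003957920948359}
```

View pics/t0b.png

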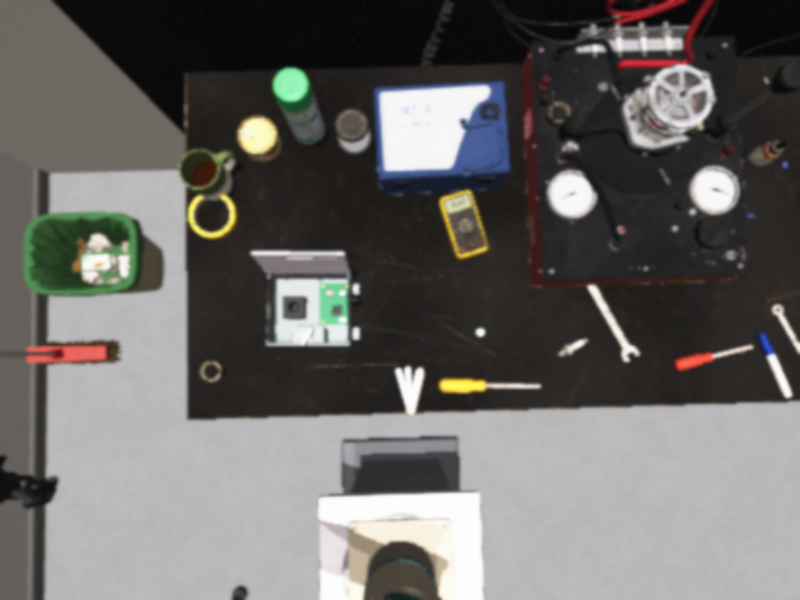

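View pics/s0b.png

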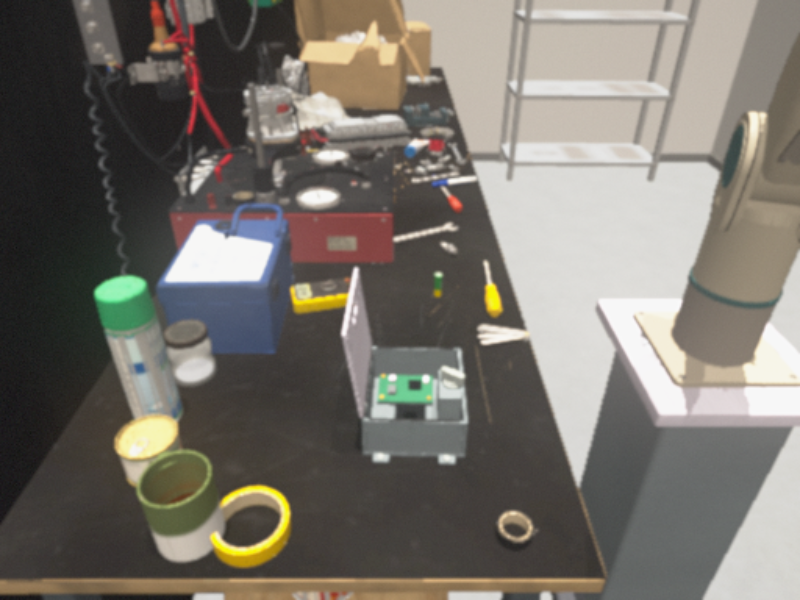

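The top view shows the box around (310,305) in the 800x600 picture, the cell at (480,332) and the cover standing open at the far side. The wing is diagonal at about (303,338). I'll enlarge a crop for precise pixels.

```bash
python3 - <<'E'
from h import *
a=cv2.imread('pics/t0.png')[150:240,150:320]
cv2.imwrite('pics/c0.png',cv2.resize(a,None,fx=4.7,fy=4.7,interpolation=cv2.INTER_CUBIC))
print(calibration('top'))
for n,u,v in [('cell',307,212)]:
    for dv in (-1,0,1): print([pt('t0',u+du,v+dv) for du in (-2,-1,0,1,2)])
for u,v in ((300,205),(190,235)): print(pt('t0',u,v))
E
```

```text
{'camera_matrix': array([[421.46949628,   0.        , 258.00387561],
       [  0.        , 421.46949628, 193.46504987],
       [  0.        ,   0.        ,   1.        ]]), 'extrinsics': array([[-2.96039997e-02, -9.96589974e-01,  7.70196516e-02,
         4.28652575e+02],
       [-9.99558032e-01,  2.93069666e-02, -4.98426770e-03,
        -1.48473294e+01],
       [ 2.71005886e-03, -7.71331656e-02, -9.97017116e-01,
         1.33106388e+03],
       [ 0.00000000e+00,  0.00000000e+00,  0.00000000e+00,
         1.00000000e+00]])}
[array([ 470.5, -164.3,   33.7]), array([ 469.9, -165.7,   48.2]), array([ 469.9, -168.8,   47.6]), array([ 469.7, -171.7,   49. ]), array([ 469.6, -174.6,   50.1])]
[array([ 467.2, -163.4,   40.9]), array([ 467. , -165.9,   45.5]), array([ 466.8, -168.7,   47.7]), array([ 466.7, -171.7,   47.8]), array([ 466.6, -174.7,   48.6])]
[array([ 464.4, -164.1,   33.4]), array([ 463.9, -165.7,   46.5]), array([ 463.6, -167.9,   53.6]), array([ 463.6, -171.3,   50.1]), array([ 463.6, -174.5,   48.8])]
[ 4.910e+02 -1.532e+02 -1.000e-01]
[406.8 196.6  -4.1]
```

View pics/c0.png

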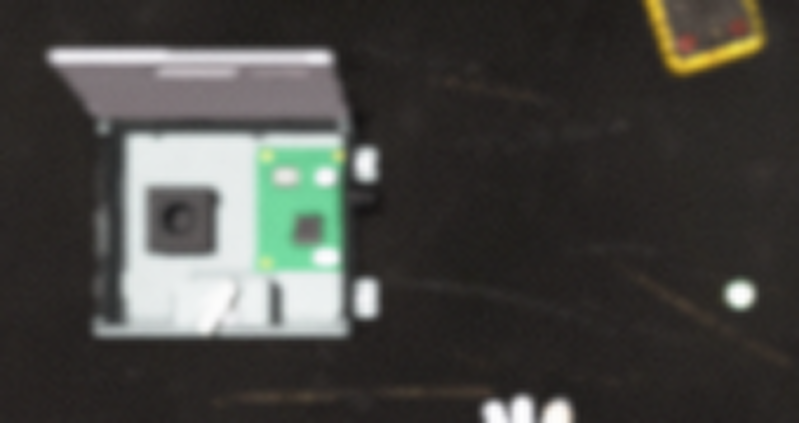

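The crop shows the front rim corners at about (95,332) and (348,330), the well mouth at (180,218), the cell top at (740,294), and the wing running from about (207,328) to (232,285).

```bash
python3 - <<'E'
from h import *
f=lambda x,y,z:pt('t0',150+(x+.5)/4.7-.5,150+(y+.5)/4.7-.5,z)
for n,x,y,z in [('FL',95,335,66),('FR',348,334,66),('BL',103,122,66),('BR',345,122,66),('well',180,218,33),('cell',740,294,50),('w1',206,330,86),('w2',234,283,86),('wc',220,305,86),('blkTL',148,187,33),('blkBR',215,254,33),('gauge',520,400,10)]: print(n,f(x,y,z))
from scipy.spatial.transform import Rotation as R
s=observe();q=s['ee_rot'];print(R.from_quat([*q[1:],q[0]]).as_matrix().round(3))
E
```

```text
FL [451.8 245.2  66. ]
FR [447.7  84.1  66. ]
BL [588.2 238.2  66. ]
BR [583.7  82.8  66. ]
well [527.5 195.1  33. ]
cell [ 466.3 -168.6   50. ]
w1 [452.6 171.5  86. ]
w2 [481.5 153.4  86. ]
wc [468.  162.4  86. ]
blkTL [548.5 215.8  33. ]
blkBR [503.1 172.6  33. ]
gauge [401.5 -24.6  10. ]
[[-0.919  0.395 -0.001]
 [ 0.395  0.919 -0.002]
 [-0.    -0.002 -1.   ]]
```

```bash
python3 -m creep '[{"jaw":100,"tx":-0.037,"ty":-0.032,"tz":0,"spin":0},{"jaw":100,"tx":-0.074,"ty":-0.064,"tz":0,"spin":0},{"jaw":100,"tx":-0.111,"ty":-0.096,"tz":0,"spin":0},{"jaw":100,"tx":-0.148,"ty":-0.128,"tz":0,"spin":0},{"jaw":100,"tx":-0.185,"ty":-0.16,"tz":0,"spin":0}]' && python3 -m creep '[{"jaw":100,"tx":-0.036,"ty":-0.031,"tz":0,"spin":0},{"jaw":100,"tx":-0.072,"ty":-0.062,"tz":0,"spin":0},{"jaw":100,"tx":-0.108,"ty":-0.093,"tz":0,"spin":0},{"jaw":100,"tx":-0.144,"ty":-0.124,"tz":0,"spin":0},{"jaw":100,"tx":-0.18,"ty":-0.155,"tz":0,"spin":0}]'
python3 - <<'E'
from h import *
snap('wrist','w1');s=observe();print(s['eef_pos'],s['qpos'].round(2))
E
```

```text
clock: 0.6
eef_pos: [363.8, 375.2, 222.2]
ee_rot: [-0.0, 0.201, 0.98, -0.0]
wrist_force: [1.5, -0.2, -0.6]
opening: 1.002
grasp_force: 0.0
clock: 1.1
eef_pos: [467.9, 161.9, 222.3]
ee_rot: [-0.0, 0.201, 0.98, -0.0]
wrist_force: [1.4, -0.2, -1.0]
opening: 1.0
grasp_force: 0.0
[472.03423531 152.01538017 222.46553994] [-0.43  0.41  0.08  1.94 -0.03  0.79  0.82]
```

View pics/w1.png

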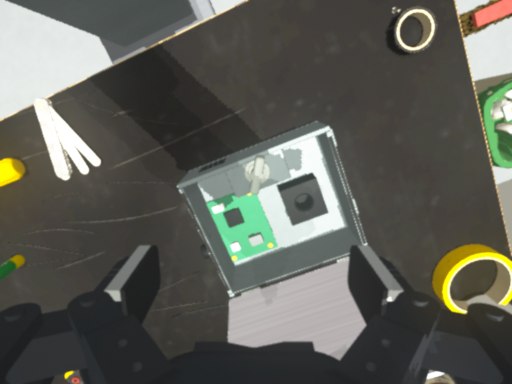

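The wrist view shows the whole box: well at (303,200), wing around (257,172), rim corners at (331,124), (179,186) and (230,295). The arm was still settling, so I'll retake it at rest and measure.

```bash
python3 - <<'E'
from h import *
snap('wrist','w2');s=observe();print(s['eef_pos'],s['joint_vel'].round(3))
snap('wrist','w2')
a=cv2.imread('pics/w2.png')[110:310,165:385]
cv2.imwrite('pics/c2.png',cv2.resize(a,None,fx=3,fy=3,interpolation=cv2.INTER_CUBIC))
E
```

```text
[470.44634181 155.74287544 222.36573225] [-0.081 -0.001 -0.091  0.006 -0.045  0.003 -0.068]
```

View pics/c2.png

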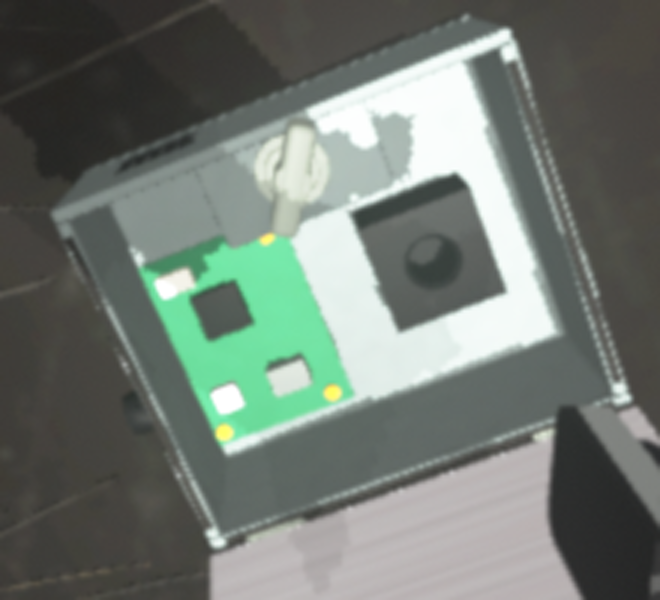

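```bash
cat >> h.py <<'E'
def cloud(f):
    a=np.load(f+'.npz');K,T,d=np.array(a['K']),np.array(a['T']),a['d']
    v,u=np.mgrid[:384,:512]
    P=np.stack([(u-K[0,2])/K[0,0]*d,(v-K[1,2])/K[1,1]*d,d],-1)
    return P@T[:3,:3].T+T[:3,3]
def wing(P,lo=80,hi=92,c=(468,162),r=32):
    m=(P[...,2]>lo)&(P[...,2]<hi)&(np.hypot(P[...,0]-c[0],P[...,1]-c[1])<r)
    q=P[m][:,:2].astype(np.float32)
    e=cv2.minAreaRect(q);w,V=np.linalg.eigh(np.cov(q.T));d=V[:,1]
    d=d*np.sign(d[1]); return len(q),q.mean(0).round(1),e,'theta from world y (deg)',np.degrees(np.arctan2(-d[0],d[1])).round(1)
E
python3 - <<'E'
from h import *
g=lambda x,y,z:pt('w2',165+(x+.5)/3-.5,110+(y+.5)/3-.5,z)
for n,x,y,z in [('FL-right',55,212,66),('FR',510,32,66),('RR',625,402,66),('RL',215,545,66),('bore',433,261,33),('w1',302,122,86),('w2',287,215,86),('blk1',352,212,33),('blk2',505,292,33),('blk3',398,330,33),('blk4',470,188,33)]: print(n,g(x,y,z))
P=cloud('w2');print(wing(P),wing(P,75,95))
P=cloud('t0');print(wing(P),wing(P,72,95))
m=(P[...,2]>75)&(P[...,0]>570)&(P[...,0]<660)&(abs(P[...,1]-160)<70)
q=P[m];k=np.polyfit(q[:,2],q[:,0],1);print('cover x(z)',k,q[:,2].max(),np.polyval(k,[67,200]))
E
```

```text
FL-right [450.8  88.1  66. ]
FR [456.9 245.6  66. ]
RR [593.2 239.2  66. ]
RL [587.4  83.3  66. ]
bore [529.3 197.5  33. ]
w1 [453.2 175.4  86. ]
w2 [477.9 159.7  86. ]
blk1 [499.7 177.2  33. ]
blk2 [551.6 217.8  33. ]
blk3 [549.6 175.5  33. ]
blk4 [508.8 219.9  33. ]
(395, array([468.4, 165.6], dtype=float32), ((468.9007568359375, 165.3616943359375), (11.307011604309082, 35.06328201293945), 62.18954086303711), 'theta from world y (deg)', np.float64(56.6)) (414, array([468.1, 165.7], dtype=float32), ((468.8220520019531, 165.42588806152344), (11.39661979675293, 35.19781494140625), 60.95121383666992), 'theta from world y (deg)', np.float64(56.5))
(37, array([467.7, 162.5], dtype=float32), ((467.76959228515625, 162.61074829101562), (9.317490577697754, 34.029693603515625), 54.59891891479492), 'theta from world y (deg)', np.float64(56.3)) (42, array([466.8, 162.5], dtype=float32), ((467.6964111328125, 162.62908935546875), (9.427257537841797, 34.08451843261719), 56.4356575012207), 'theta from world y (deg)', np.float64(57.9))
cover x(z) [1.37423649e-01 5.78193536e+02] 211.1096041305684 [587.40092077 605.67826608]
```

```bash
python3 -m creep '[{"jaw":100,"tx":-0.0185,"ty":-0.0435,"tz":0,"spin":0},{"jaw":100,"tx":-0.037,"ty":-0.087,"tz":0,"spin":0},{"jaw":100,"tx":-0.0555,"ty":-0.1305,"tz":0,"spin":0},{"jaw":100,"tx":-0.074,"ty":-0.174,"tz":0,"spin":0},{"jaw":100,"tx":-0.0925,"ty":-0.2175,"tz":0,"spin":0}]' && python3 -m creep '[{"jaw":100,"tx":-0.0185,"ty":-0.0435,"tz":0,"spin":-7},{"jaw":100,"tx":-0.032,"ty":-0.074,"tz":0,"spin":-14},{"jaw":100,"tx":-0.0375,"ty":-0.0875,"tz":0,"spin":-21.2},{"jaw":100,"tx":-0.0375,"ty":-0.0875,"tz":0,"spin":-21.2},{"jaw":100,"tx":-0.0375,"ty":-0.0875,"tz":0,"spin":-21.2}]' && python3 -m creep '[{"jaw":100,"tx":0,"ty":0,"tz":0.05,"spin":0},{"jaw":100,"tx":0,"ty":0,"tz":0.08,"spin":0},{"jaw":100,"tx":0,"ty":0,"tz":0.08,"spin":0},{"jaw":100,"tx":0,"ty":0,"tz":0.08,"spin":0},{"jaw":100,"tx":0,"ty":0,"tz":0.08,"spin":0}]'
python3 - <<'E'
from h import *
s=observe();print(s['eef_pos'],s['joint_vel'].round(3))
snap('wrist','w3')
P=cloud('w3');m=(P[...,2]>40)&(P[...,2]<60)&(np.hypot(P[...,0]-466,P[...,1]+168)<30)
q=P[m];print(len(q),q.mean(0),q.min(0),q.max(0))
s=observe();print(s['eef_pos'],s['joint_vel'].round(3))
E
```

```text
clock: 1.75
eef_pos: [466.5, -72.6, 222.3]
ee_rot: [-0.0, 0.2, 0.98, 0.0]
wrist_force: [0.9, 0.2, -0.3]
opening: 1.003
grasp_force: 0.0
clock: 2.25
eef_pos: [466.8, -166.0, 222.1]
ee_rot: [-0.0, 0.019, 1.0, 0.001]
wrist_force: [0.2, 0.3, 0.6]
opening: 0.999
grasp_force: 0.0
clock: 2.75
eef_pos: [468.1, -167.2, 143.9]
ee_rot: [0.001, 0.017, 1.0, -0.0]
wrist_force: [0.2, 0.8, -0.0]
opening: 1.004
grasp_force: 0.0
[ 468.07631118 -167.19361674  143.92080386] [ 0.009 -0.01   0.003 -0.002  0.001 -0.004  0.003]
276 [ 467.45092968 -168.60234942   48.39798953] [ 461.14553633 -175.70240361   40.17531838] [ 475.01947855 -161.83706558   51.21258407]
[ 468.07241711 -167.5287751   144.05333453] [ 0.01  -0.001  0.002  0.002  0.003 -0.006  0.003]
```

View pics/w3.png

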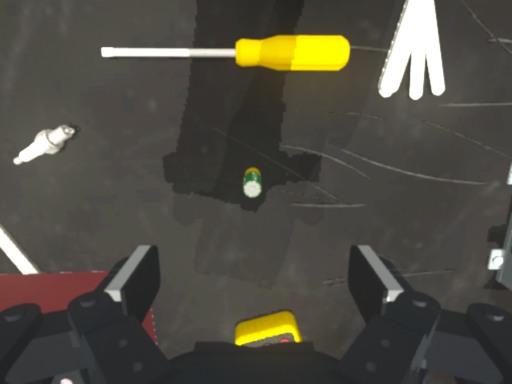

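The wrist picture shows the cell at (252,190), almost exactly under the tool, with nothing near it. Descending and gripping.

```bash
python3 -m creep '[{"jaw":100,"tx":0,"ty":-0.001,"tz":0.04,"spin":0},{"jaw":100,"tx":0,"ty":-0.001,"tz":0.075,"spin":0},{"jaw":100,"tx":0,"ty":-0.001,"tz":0.091,"spin":0},{"jaw":100,"tx":0,"ty":-0.001,"tz":0.091,"spin":0},{"jaw":100,"tx":0,"ty":-0.001,"tz":0.091,"spin":0}]' && python3 -m creep '[{"jaw":40,"tx":0,"ty":0,"tz":0,"spin":0},{"jaw":0,"tx":0,"ty":0,"tz":0,"spin":0},{"jaw":0,"tx":0,"ty":0,"tz":0,"spin":0},{"jaw":0,"tx":0,"ty":0,"tz":0,"spin":0},{"jaw":0,"tx":0,"ty":0,"tz":0,"spin":0}]' && python3 -m creep '[{"jaw":0},{"jaw":0},{"jaw":0},{"jaw":0},{"jaw":0}]'
```

```text
clock: 3.3
eef_pos: [467.6, -169.1, 52.5]
ee_rot: [0.001, 0.018, 1.0, -0.0]
wrist_force: [0.2, -0.2, 0.9]
opening: 1.001
grasp_force: 0.0
clock: 3.8
eef_pos: [466.7, -168.9, 51.6]
ee_rot: [0.0, 0.018, 1.0, -0.0]
wrist_force: [0.4, -0.0, -0.6]
opening: 0.143
grasp_force: 0.0schema error: expected keys jaw, tx, ty, tz, spin
```

```bash
python3 -m creep '[{"jaw":0,"tx":0,"ty":0,"tz":0,"spin":0},{"jaw":0,"tx":0,"ty":0,"tz":0,"spin":0},{"jaw":0,"tx":0,"ty":0,"tz":-0.02,"spin":0},{"jaw":0,"tx":0,"ty":0,"tz":-0.06,"spin":0},{"jaw":0,"tx":0,"ty":0,"tz":-0.11,"spin":0}]'
python3 - <<'E'
from h import *
from scipy.spatial.transform import Rotation as R
s=observe();q=s['ee_rot'];M=R.from_quat([*q[1:],q[0]]).as_matrix();print(s['eef_pos'],M.round(3))
print(M.T@(np.array([529,196.5,162])-s['eef_pos']))
E
```

```text
clock: 4.3
eef_pos: [465.0, -168.3, 161.2]
ee_rot: [-0.002, 0.018, 1.0, 0.001]
wrist_force: [1.3, -0.8, 0.5]
opening: 0.003
grasp_force: 0.0
[ 465.02454589 -168.32222748  161.16467323] [[-0.999  0.036 -0.004]
 [ 0.036  0.999  0.001]
 [ 0.005  0.001 -1.   ]]
[-50.88956681 366.87694133  -0.61325104]
```

The grasp missed: the jaws shut to 0.003. Looking.

```bash
python3 -m creep '[{"jaw":100,"tx":0,"ty":0,"tz":0,"spin":0},{"jaw":100,"tx":0,"ty":0,"tz":0,"spin":0},{"jaw":100,"tx":0,"ty":0,"tz":0,"spin":0},{"jaw":100,"tx":0,"ty":0,"tz":0,"spin":0},{"jaw":100,"tx":0,"ty":0,"tz":0,"spin":0}]'
python3 - <<'E'
from h import *
snap('wrist','w4');print(observe()['eef_pos'])
P=cloud('w4');m=(P[...,2]>9)&(P[...,2]<60)&(np.hypot(P[...,0]-466,P[...,1]+168)<60)
q=P[m];print(len(q),q.mean(0),q.min(0),q.max(0))
E
```

```text
clock: 4.8
eef_pos: [465.8, -168.5, 160.2]
ee_rot: [-0.001, 0.018, 1.0, 0.0]
wrist_force: [0.3, -0.4, 0.2]
opening: 0.847
grasp_force: 0.0
[ 465.91853451 -168.63579318  160.38320463]
355 [ 466.0161779  -168.53643987   41.14725689] [ 461.10915838 -175.49630857    9.69736159] [ 475.29498202 -161.49485351   51.24766967]
```

View pics/w4.png

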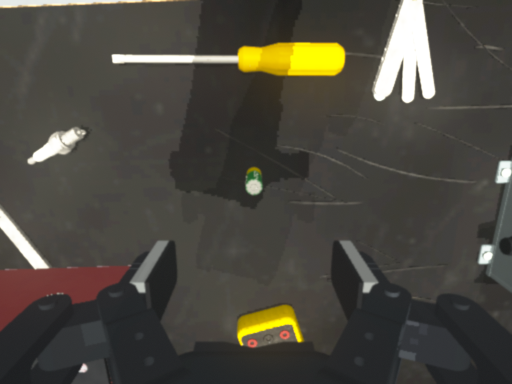

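The cell still stands untouched at (253,183), so the fingers closed without reaching it. I'll check where the fingertips really are from the wrist depth.

```bash
python3 - <<'E'
from h import *
P=cloud('w4')
s=observe();print(s['eef_pos'],s['opening'])
for u,v in [(165,250),(160,270),(150,290),(342,250),(348,265),(355,285),(140,310),(255,360)]: print(u,v,P[v,u].round(1))
a=np.load('w4.npz');K,T=a['K'],a['T'];print(T.round(3))
def pr(X):
    c=np.linalg.inv(T)@np.append(X,1);return (K@c[:3]/c[2])[:2].round(1)
e=s['eef_pos']
for dz in (6,-12,-25): print(dz,pr(e+[0,36,dz]),pr(e+[0,-36,dz]))
m=(P[...,2]>100)&(P[...,2]<260);q=P[m];print(q.min(0),q.max(0))
for lo in range(110,200,10):
    k=q[(q[:,2]>=lo)&(q[:,2]<lo+10)]
    if len(k):print(lo,len(k),k.min(0).round(),k.max(0).round())
E
```

```text
[ 465.91853451 -168.63579318  160.38320463] 0.9249625706674515
165 250 [ 455.4 -205.   191.1]
160 270 [ 459.1 -204.8  201. ]
150 290 [ 459.4 -204.7  214. ]
342 250 [ 457.9 -131.6  191.6]
348 265 [ 459.1 -132.   201.7]
355 285 [ 461.5 -132.2  211.8]
140 310 [ 454.3 -201.4  232. ]
255 360 [ 457.4 -168.   248.7]
[[ 3.60000e-02  9.59000e-01  2.80000e-01  3.96178e+02]
 [ 9.99000e-01 -3.50000e-02 -9.00000e-03 -1.66205e+02]
 [ 1.00000e-03  2.80000e-01 -9.60000e-01  3.11970e+02]
 [ 0.00000e+00  0.00000e+00  0.00000e+00  1.00000e+00]]
6 [325.8 241.7] [181.3 246.5]
-12 [318.7 227.6] [188.3 232. ]
-25 [314.4 219. ] [192.6 223.2]
[ 448.24063399 -369.83581772  100.14686111] [591.54174617 -99.38506016 259.99926895]
120 521 [ 565. -329.  126.] [ 592. -276.  130.]
130 222 [ 566. -329.  130.] [ 588. -277.  131.]
170 101 [ 457. -205.  176.] [ 478. -132.  180.]
180 909 [ 455. -218.  180.] [ 480. -119.  190.]
190 1335 [ 455. -218.  190.] [ 480. -119.  200.]
```

Depth puts the open fingertips at z≈176 with the TCP reading 160. They are much higher than the stated geometry (about 148 at most), which explains the miss. I'll measure the tips again with the jaws near 15 mm.

```bash
python3 -m creep '[{"jaw":20,"tx":0,"ty":0,"tz":0,"spin":0},{"jaw":20,"tx":0,"ty":0,"tz":0,"spin":0},{"jaw":20,"tx":0,"ty":0,"tz":0,"spin":0},{"jaw":20,"tx":0,"ty":0,"tz":0,"spin":0},{"jaw":20,"tx":0,"ty":0,"tz":0,"spin":0}]'
python3 - <<'E'
from h import *
snap('wrist','w5');s=observe();print(s['eef_pos'],s['opening'],s['qpos'])
P=cloud('w5');q=P[(abs(P[...,0]-466)<40)&(abs(P[...,1]+168)<60)&(P[...,2]>100)]
for lo in range(130,210,5):
    k=q[(q[:,2]>=lo)&(q[:,2]<lo+5)]
    if len(k):print(lo,len(k),k.min(0).round(),k.max(0).round())
E
```

```text
clock: 5.35
eef_pos: [466.6, -168.8, 161.4]
ee_rot: [0.0, 0.018, 1.0, -0.0]
wrist_force: [-0.2, -0.1, -0.6]
opening: 0.205
grasp_force: 0.0
[ 466.62681978 -168.80979297  161.43187113] 0.19938852396218015 [ 0.28324456  0.49925679  0.01049142  2.00413264 -0.00849786  0.63812929
  1.83429412]
165 2 [ 467. -160.  170.] [ 467. -160.  170.]
170 71 [ 457. -181.  170.] [ 480. -153.  175.]
175 247 [ 456. -190.  175.] [ 471. -148.  180.]
180 330 [ 456. -191.  180.] [ 479. -147.  185.]
185 383 [ 456. -191.  185.] [ 477. -147.  190.]
190 410 [ 456. -191.  190.] [ 480. -147.  195.]
195 455 [ 456. -191.  195.] [ 479. -146.  200.]
200 352 [ 456. -191.  200.] [ 479. -147.  205.]
205 799 [ 456. -187.  205.] [ 480. -149.  210.]
```

View pics/w5.png

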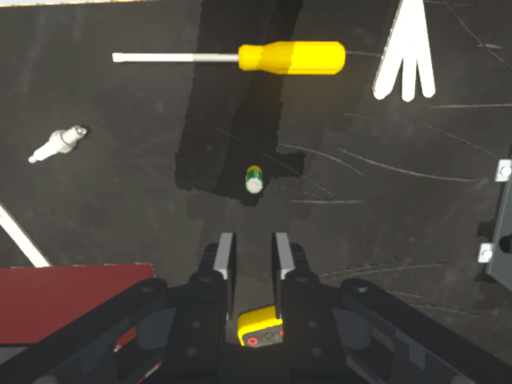

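The picture shows fingertips at (226,235) and (281,235), centred on the cell. Depth gives tips about 10 mm above the reported TCP near 15 mm opening, so the real tool is about 33 mm shorter than stated. Re-open, go down to TCP z≈18 in two steps watching force, then grip.

```bash
python3 -m creep '[{"jaw":100,"tx":0,"ty":0,"tz":0,"spin":0},{"jaw":100,"tx":0,"ty":0,"tz":0.02,"spin":0},{"jaw":100,"tx":0,"ty":0,"tz":0.06,"spin":0},{"jaw":100,"tx":0,"ty":0,"tz":0.1,"spin":0},{"jaw":100,"tx":0,"ty":0,"tz":0.1,"spin":0}]' && python3 -m creep '[{"jaw":100,"tx":0,"ty":0,"tz":0.015,"spin":0},{"jaw":100,"tx":0,"ty":0,"tz":0.03,"spin":0},{"jaw":100,"tx":0,"ty":0,"tz":0.042,"spin":0},{"jaw":100,"tx":0,"ty":0,"tz":0.042,"spin":0},{"jaw":40,"tx":0,"ty":0,"tz":0.042,"spin":0}]' && python3 -m creep '[{"jaw":0,"tx":0,"ty":0,"tz":0,"spin":0},{"jaw":0,"tx":0,"ty":0,"tz":0,"spin":0},{"jaw":0,"tx":0,"ty":0,"tz":0,"spin":0},{"jaw":0,"tx":0,"ty":0,"tz":0,"spin":0},{"jaw":0,"tx":0,"ty":0,"tz":0,"spin":0}]'
```

```text
clock: 5.9
eef_pos: [463.0, -167.6, 57.4]
ee_rot: [-0.005, 0.018, 1.0, 0.001]
wrist_force: [-1.2, 0.2, 0.4]
opening: 0.998
grasp_force: 0.0
clock: 6.4
eef_pos: [467.0, -169.0, 20.2]
ee_rot: [0.0, 0.018, 1.0, -0.0]
wrist_force: [-0.3, -0.2, -0.5]
opening: 0.858
grasp_force: 0.0
clock: 6.9
eef_pos: [466.8, -168.9, 19.9]
ee_rot: [0.0, 0.018, 1.0, -0.0]
wrist_force: [-0.2, 0.8, 5.1]
opening: 0.144
grasp_force: 58.5
```

Gripped (58.5 N). Lifting and carrying over the well.

```bash
python3 -m creep '[{"jaw":0,"tx":0,"ty":0,"tz":-0.03,"spin":0},{"jaw":0,"tx":0,"ty":0,"tz":-0.07,"spin":0},{"jaw":0,"tx":0,"ty":0,"tz":-0.1,"spin":0},{"jaw":0,"tx":-0.006,"ty":0.045,"tz":-0.1,"spin":0},{"jaw":0,"tx":-0.012,"ty":0.09,"tz":-0.1,"spin":0}]' && python3 -m creep '[{"jaw":0,"tx":-0.006,"ty":0.045,"tz":0,"spin":0},{"jaw":0,"tx":-0.012,"ty":0.09,"tz":0,"spin":0},{"jaw":0,"tx":-0.018,"ty":0.135,"tz":0,"spin":0},{"jaw":0,"tx":-0.024,"ty":0.18,"tz":0,"spin":0},{"jaw":0,"tx":-0.030,"ty":0.225,"tz":0,"spin":0}]' && python3 -m creep '[{"jaw":0,"tx":-0.005,"ty":0.03,"tz":0,"spin":0},{"jaw":0,"tx":-0.007,"ty":0.052,"tz":0,"spin":0},{"jaw":0,"tx":-0.007,"ty":0.052,"tz":0,"spin":0},{"jaw":0,"tx":-0.007,"ty":0.052,"tz":0,"spin":0},{"jaw":0,"tx":-0.007,"ty":0.052,"tz":0,"spin":0}]'
python3 - <<'E'
from h import *
snap('wrist','w6');s=observe();print(s['eef_pos'],s['opening'],s['grasp_force'],s['joint_vel'].round(3))
cv2.imwrite('pics/c6.png',cv2.resize(cv2.imread('pics/w6.png')[120:330,130:400],None,fx=2.8,fy=2.8,interpolation=cv2.INTER_CUBIC))
E
```

```text
clock: 7.4
eef_pos: [482.7, -80.0, 120.6]
ee_rot: [0.002, 0.02, 1.0, -0.0]
wrist_force: [1.2, 0.5, -0.2]
opening: 0.143
grasp_force: 58.6
clock: 7.9
eef_pos: [519.7, 146.3, 119.3]
ee_rot: [-0.0, 0.018, 1.0, -0.0]
wrist_force: [1.0, -0.1, -0.7]
opening: 0.142
grasp_force: 58.6
clock: 8.4
eef_pos: [528.4, 194.1, 119.2]
ee_rot: [-0.0, 0.019, 1.0, -0.001]
wrist_force: [0.4, -0.7, -0.5]
opening: 0.145
grasp_force: 58.6
[528.54442401 194.1339716  119.33854346] 0.14516785199250212 58.62196683883667 [ 0.004 -0.001 -0.003 -0.004 -0.003 -0.001 -0.002]
```

View pics/c6.png

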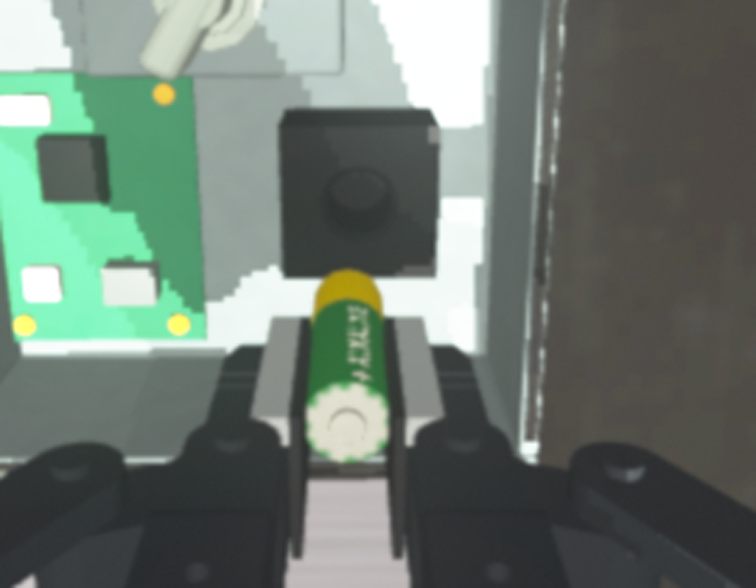

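The cell is held upright, its top centre at crop (347,422). The block's top face corners are (280,127), (438,127), (437,275), (283,277) with the bore at about (360,196).

```bash
python3 - <<'E'
from h import *
g=lambda x,y,z:pt('w6',130+(x+.5)/2.8-.5,120+(y+.5)/2.8-.5,z)
B=np.array([g(*c,33) for c in [(280,127),(438,127),(437,275),(283,277)]]);print(B,B.mean(0))
print('bore',g(360,196,33),'celltop',g(347,422,149.5),'cell bot L/R edge',g(314,300,105),g(382,300,105))
P=cloud('w6');q=P[(P[...,2]>146)&(P[...,2]<153)&(np.hypot(P[...,0]-528,P[...,1]-194)<14)];print(len(q),q.mean(0),q.min(0),q.max(0))
q=P[(P[...,2]>29)&(P[...,2]<37)&(np.hypot(P[...,0]-528,P[...,1]-196)<45)];print(len(q),q.min(0),q.max(0),cv2.minAreaRect(q[:,:2].astype(np.float32)))
E
```

```text
[[506.9 176.8  33. ]
 [508.5 219.5  33. ]
 [551.2 218.8  33. ]
 [550.2 175.1  33. ]] [529.2  197.55  33.  ]
bore [527.1 197.8  33. ] celltop [529.2 194.2 149.5] cell bot L/R edge [527.6 187.6 105. ] [528.1 201.2 105. ]
1017 [527.79791308 194.16531681 148.58960973] [518.30681713 182.90524178 146.00335267] [540.50849128 205.59571589 152.98385954]
2810 [506.59358481 174.80558232  29.1086576 ] [552.40371677 238.97990173  36.96659357] ((529.9105224609375, 206.9464874267578), (63.402828216552734, 44.635643005371094), 88.11724853515625)
```

```bash
python3 -m creep '[{"jaw":0,"tx":0,"ty":0.0034,"tz":0,"spin":0},{"jaw":0,"tx":0,"ty":0.0034,"tz":0.03,"spin":0},{"jaw":0,"tx":0,"ty":0.0034,"tz":0.058,"spin":0},{"jaw":0,"tx":0,"ty":0.0034,"tz":0.058,"spin":0},{"jaw":0,"tx":0,"ty":0.0034,"tz":0.058,"spin":0}]' && python3 -m creep '[{"jaw":0,"tx":0,"ty":0,"tz":0.005,"spin":0},{"jaw":0,"tx":0,"ty":0,"tz":0.01,"spin":0},{"jaw":0,"tx":0,"ty":0,"tz":0.015,"spin":0},{"jaw":0,"tx":0,"ty":0,"tz":0.015,"spin":0},{"jaw":0,"tx":0,"ty":0,"tz":0.015,"spin":0}]'
python3 -c "
from h import *
s=observe();print(s['torque'],s['wrist_force'],s['eef_pos'])"
```

```text
clock: 8.95
eef_pos: [528.8, 199.1, 61.5]
ee_rot: [-0.0, 0.018, 1.0, -0.0]
wrist_force: [0.5, -0.1, -0.4]
opening: 0.147
grasp_force: 58.6
clock: 9.45
eef_pos: [528.9, 198.8, 47.2]
ee_rot: [0.0, 0.018, 1.0, -0.0]
wrist_force: [-0.3, -2.6, -1.0]
opening: 0.146
grasp_force: 59.5
[-0.48020792  0.14562941 -0.0110578 ] [-0.30982887 -2.63888025 -0.99605951] [528.86981527 198.79487993  47.23499696]
```

Entering, with a light side push of -2.6 N in y. Easing 1 mm that way and going on down.

```bash
python3 -m creep '[{"jaw":0,"tx":0,"ty":-0.001,"tz":0.004,"spin":0},{"jaw":0,"tx":0,"ty":-0.001,"tz":0.008,"spin":0},{"jaw":0,"tx":0,"ty":-0.001,"tz":0.012,"spin":0},{"jaw":0,"tx":0,"ty":-0.001,"tz":0.016,"spin":0},{"jaw":0,"tx":0,"ty":-0.001,"tz":0.018,"spin":0}]' && python3 -m creep '[{"jaw":0,"tx":0,"ty":0,"tz":0.001,"spin":0},{"jaw":0,"tx":0,"ty":0,"tz":0.002,"spin":0},{"jaw":0,"tx":0,"ty":0,"tz":0.002,"spin":0}]'
```

```text
clock: 9.95
eef_pos: [528.7, 198.8, 27.8]
ee_rot: [-0.0, 0.018, 1.0, 0.0]
wrist_force: [-2.5, -1.7, 15.8]
opening: 0.144
grasp_force: 61.1
clock: 10.25
eef_pos: [528.9, 198.8, 27.8]
ee_rot: [0.0, 0.018, 1.0, 0.0]
wrist_force: [-4.2, -1.8, 13.7]
opening: 0.149
grasp_force: 61.3
```

Bottomed out at z=27.8, as expected for seated, with 14 N up. Releasing partly, then lifting.

```bash
python3 -m creep '[{"jaw":38,"tx":0,"ty":0,"tz":0,"spin":0},{"jaw":38,"tx":0,"ty":0,"tz":0,"spin":0},{"jaw":38,"tx":0,"ty":0,"tz":0,"spin":0},{"jaw":38,"tx":0,"ty":0,"tz":0,"spin":0},{"jaw":38,"tx":0,"ty":0,"tz":0,"spin":0}]' && python3 -m creep '[{"jaw":38,"tx":0,"ty":0,"tz":-0.01,"spin":0},{"jaw":38,"tx":0,"ty":0,"tz":-0.03,"spin":0},{"jaw":38,"tx":0,"ty":0,"tz":-0.07,"spin":0},{"jaw":38,"tx":0,"ty":0,"tz":-0.11,"spin":0},{"jaw":38,"tx":0,"ty":0,"tz":-0.11,"spin":0}]'
python3 - <<'E'
from h import *
snap('wrist','w7');s=observe();print(s['eef_pos'],s['opening'])
P=cloud('w7')
q=P[(P[...,2]>50)&(P[...,2]<64)&(np.hypot(P[...,0]-529,P[...,1]-198)<15)];print(len(q),q.mean(0),q.min(0),q.max(0))
print(wing(P))
E
```

```text
clock: 10.75
eef_pos: [528.7, 198.6, 26.1]
ee_rot: [-0.0, 0.018, 1.0, -0.0]
wrist_force: [0.1, 0.5, -0.3]
opening: 0.382
grasp_force: 0.0
clock: 11.25
eef_pos: [532.5, 199.9, 142.2]
ee_rot: [0.005, 0.018, 1.0, 0.002]
wrist_force: [-0.1, -0.7, -0.1]
opening: 0.378
grasp_force: 0.0
[530.89185399 199.38244732 139.71597554] 0.37729336589516654
290 [529.26610875 198.87622659  56.59548249] [522.90995723 192.19099103  50.01286686] [537.00130472 205.54823895  59.44490465]
(889, array([469. , 165.9], dtype=float32), ((469.40313720703125, 165.3480987548828), (11.889424324035645, 36.02483367919922), 50.84820556640625), 'theta from world y (deg)', np.float64(56.6))
```

Step 1 done: the cell top reads z≈58 at (529.3,198.8). Next I go above the wing at (469,166), world angle 56.6°, with tool y turned onto its normal.

```bash
python3 -m creep '[{"jaw":60,"tx":0.03,"ty":-0.018,"tz":0,"spin":8},{"jaw":60,"tx":0.0588,"ty":-0.0348,"tz":0,"spin":16},{"jaw":60,"tx":0.0588,"ty":-0.0348,"tz":0,"spin":24},{"jaw":60,"tx":0.0588,"ty":-0.0348,"tz":0,"spin":31.3},{"jaw":60,"tx":0.0588,"ty":-0.0348,"tz":0,"spin":31.3}]' && python3 -m creep '[{"jaw":60,"tx":0,"ty":0,"tz":0.02,"spin":0},{"jaw":60,"tx":0,"ty":0,"tz":0.04,"spin":0},{"jaw":60,"tx":0,"ty":0,"tz":0.04,"spin":0},{"jaw":60,"tx":0,"ty":0,"tz":0.04,"spin":0}]'
python3 - <<'E'
from h import *
from scipy.spatial.transform import Rotation as R
snap('wrist','w8');s=observe();q=s['ee_rot'];M=R.from_quat([*q[1:],q[0]]).as_matrix();print(s['eef_pos'],s['qpos'].round(2),M.round(3).tolist())
P=cloud('w8');print(wing(P,c=(469,166),r=25))
E
```

```text
clock: 11.8
eef_pos: [467.9, 165.7, 135.8]
ee_rot: [-0.001, 0.287, 0.958, -0.001]
wrist_force: [-0.5, -0.1, -0.4]
opening: 0.601
grasp_force: 0.0
clock: 12.2
eef_pos: [468.4, 165.7, 96.1]
ee_rot: [-0.001, 0.286, 0.958, -0.0]
wrist_force: [0.6, 0.1, -0.2]
opening: 0.6
grasp_force: 0.0
[468.96388589 165.85169094  96.64590033] [-0.54  0.62  0.21  2.06 -0.26  0.49  0.85] [[-0.836, 0.549, -0.0], [0.549, 0.836, -0.0], [0.0, -0.0, -1.0]]
(1064, array([467.7, 166.3], dtype=float32), ((468.7552490234375, 165.71424865722656), (12.284096717834473, 35.40481185913086), 50.2164306640625), 'theta from world y (deg)', np.float64(56.7))
```

View pics/w8.png

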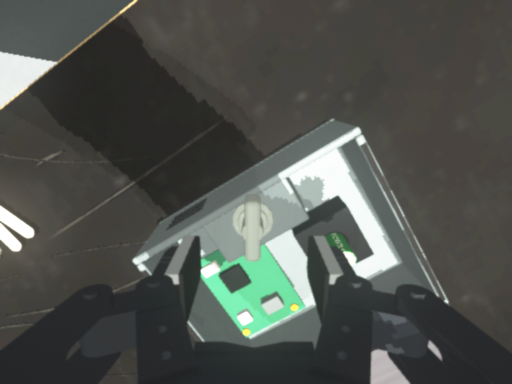

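The wing is at (252,225), vertical in the picture and midway between the fingers. Descend, grip and turn.

```bash
python3 -m creep '[{"jaw":60,"tx":0,"ty":0,"tz":0.02,"spin":0},{"jaw":60,"tx":0,"ty":0,"tz":0.034,"spin":0},{"jaw":60,"tx":0,"ty":0,"tz":0.034,"spin":0},{"jaw":0,"tx":0,"ty":0,"tz":0.034,"spin":0},{"jaw":0,"tx":0,"ty":0,"tz":0.034,"spin":0}]' && python3 -m creep '[{"jaw":0,"tx":0,"ty":0,"tz":0,"spin":0},{"jaw":0,"tx":0,"ty":0,"tz":0,"spin":0},{"jaw":0,"tx":0,"ty":0,"tz":0,"spin":0},{"jaw":0,"tx":0,"ty":0,"tz":0,"spin":0}]'
```

```text
clock: 12.75
eef_pos: [469.5, 166.1, 63.4]
ee_rot: [0.001, 0.287, 0.958, 0.001]
wrist_force: [0.6, -0.0, -0.3]
opening: 0.264
grasp_force: 0.0
clock: 13.15
eef_pos: [468.5, 164.8, 63.5]
ee_rot: [-0.0, 0.287, 0.958, -0.0]
wrist_force: [-2.2, -3.0, 7.2]
opening: 0.081
grasp_force: 59.5
```

```bash
python3 -m creep '[{"jaw":0,"tx":0,"ty":0,"tz":0,"spin":6},{"jaw":0,"tx":0,"ty":0,"tz":0,"spin":12},{"jaw":0,"tx":0,"ty":0,"tz":0,"spin":18},{"jaw":0,"tx":0,"ty":0,"tz":0,"spin":24},{"jaw":0,"tx":0,"ty":0,"tz":0,"spin":30}]' && python3 -m creep '[{"jaw":0,"tx":0,"ty":0,"tz":0,"spin":6},{"jaw":0,"tx":0,"ty":0,"tz":0,"spin":12},{"jaw":0,"tx":0,"ty":0,"tz":0,"spin":18},{"jaw":0,"tx":0,"ty":0,"tz":0,"spin":24},{"jaw":0,"tx":0,"ty":0,"tz":0,"spin":29}]' && python3 -m creep '[{"jaw":0,"tx":0,"ty":0,"tz":0,"spin":0},{"jaw":0,"tx":0,"ty":0,"tz":0,"spin":0}]'; python3 -c "
from h import *
print(observe()['qpos'].round(2))"
```

```text
clock: 13.65
eef_pos: [468.1, 164.4, 63.5]
ee_rot: [-0.0, 0.527, 0.85, -0.001]
wrist_force: [-3.8, -3.7, 8.5]
opening: 0.083
grasp_force: 59.6
clock: 14.15
eef_pos: [467.6, 164.3, 63.5]
ee_rot: [-0.0, 0.723, 0.691, -0.001]
wrist_force: [-4.3, -4.7, 9.8]
opening: 0.086
grasp_force: 59.8
clock: 14.35
eef_pos: [467.6, 164.3, 63.4]
ee_rot: [-0.0, 0.722, 0.692, -0.001]
wrist_force: [-4.6, -5.2, 9.7]
opening: 0.088
grasp_force: 59.9
[-0.68  0.72  0.44  2.08 -0.65  0.48  0.21]
```

```bash
python3 -m creep '[{"jaw":50,"tx":0,"ty":0,"tz":0,"spin":0},{"jaw":50,"tx":0,"ty":0,"tz":0,"spin":0},{"jaw":50,"tx":0,"ty":0,"tz":0,"spin":0},{"jaw":50,"tx":0,"ty":0,"tz":-0.02,"spin":0},{"jaw":50,"tx":0,"ty":0,"tz":-0.06,"spin":0}]' && python3 -m creep '[{"jaw":50,"tx":0,"ty":0,"tz":-0.04,"spin":-8},{"jaw":50,"tx":0,"ty":0,"tz":-0.08,"spin":-16},{"jaw":50,"tx":0,"ty":0,"tz":-0.12,"spin":-24},{"jaw":50,"tx":0,"ty":0,"tz":-0.125,"spin":-32},{"jaw":50,"tx":0,"ty":0,"tz":-0.125,"spin":-40}]' && python3 -m creep '[{"jaw":0,"tx":0,"ty":0,"tz":0,"spin":-8},{"jaw":0,"tx":0,"ty":0,"tz":0,"spin":-16},{"jaw":0,"tx":0,"ty":0,"tz":0,"spin":-24},{"jaw":0,"tx":0,"ty":0,"tz":0,"spin":-32},{"jaw":0,"tx":0,"ty":0,"tz":0,"spin":-32}]' && python3 -m creep '[{"jaw":0,"tx":0,"ty":0,"tz":0,"spin":-8},{"jaw":0,"tx":0,"ty":0,"tz":0,"spin":-16},{"jaw":0,"tx":0,"ty":0,"tz":0,"spin":-18},{"jaw":0,"tx":0,"ty":0,"tz":0,"spin":-18},{"jaw":0,"tx":0,"ty":0,"tz":0,"spin":-18}]'
python3 - <<'E'
from h import *
snap('wrist','w9');snap('side','s9');snap('top','t9');s=observe();print(s['eef_pos'],s['ee_rot'].round(3),s['qpos'].round(2),s['opening'])
P=cloud('w9');print(wing(P,c=(469,166),r=25));
P=cloud('t9');q=P[(P[...,2]>85)&(P[...,2]<212)&(P[...,0]>575)&(P[...,0]<680)&(abs(P[...,1]-165)<85)];print(len(q),q.min(0),q.max(0))
E
```

```text
clock: 14.85
eef_pos: [467.0, 165.7, 121.2]
ee_rot: [-0.001, 0.721, 0.693, -0.002]
wrist_force: [1.3, 1.1, 0.2]
opening: 0.501
grasp_force: 0.0
clock: 15.35
eef_pos: [469.9, 166.7, 249.5]
ee_rot: [0.001, 0.438, 0.899, 0.002]
wrist_force: [-0.5, -0.3, -0.9]
opening: 0.498
grasp_force: 0.0
clock: 15.85
eef_pos: [468.8, 166.1, 247.5]
ee_rot: [-0.0, 0.176, 0.984, 0.0]
wrist_force: [0.6, -0.6, 0.2]
opening: 0.001
grasp_force: 0.0
clock: 16.35
eef_pos: [468.8, 165.9, 247.4]
ee_rot: [-0.0, 0.022, 1.0, -0.0]
wrist_force: [-0.9, 0.8, -0.4]
opening: -0.001
grasp_force: 0.0
[468.75951983 165.9817907  247.37596002] [-0.     0.021  1.    -0.   ] [-0.59  0.39  0.27  1.91 -0.13  0.86  1.27] 0.0013702975282320372
(343, array([468.6, 165.1], dtype=float32), ((469.05950927734375, 164.8845672607422), (35.337894439697266, 11.851622581481934), 89.17676544189453), 'theta from world y (deg)', np.float64(-2.3))
730 [588.22316256  80.09853247  86.30462867] [611.17434792 239.17498514 209.82228189]
```

View pics/w9.png

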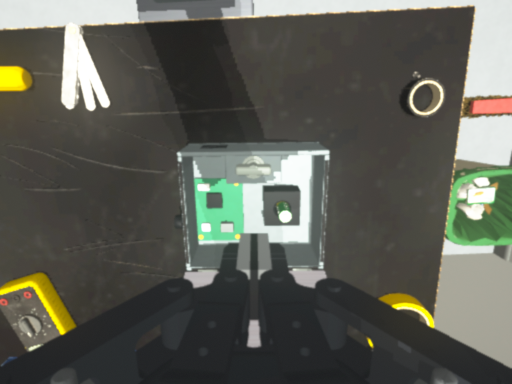

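Step 2 done: the wing is at -2.3° world, about 0° relative to the box (picture: wing level at (253,172), cell in the well at (285,212)). Now I pass over the open cover with jaws shut, to come down behind it clear of the slot. I'll compute the pushing arc.

```bash
python3 -m creep '[{"jaw":0,"tx":-0.045,"ty":-0.009,"tz":0,"spin":0},{"jaw":0,"tx":-0.09,"ty":-0.018,"tz":0,"spin":0},{"jaw":0,"tx":-0.135,"ty":-0.027,"tz":0,"spin":0},{"jaw":0,"tx":-0.1775,"ty":-0.0336,"tz":0,"spin":0},{"jaw":0,"tx":-0.1775,"ty":-0.0336,"tz":0,"spin":0}]' && python3 -m creep '[{"jaw":0,"tx":0,"ty":0,"tz":0.0,"spin":0},{"jaw":0,"tx":0,"ty":0,"tz":0.03,"spin":0},{"jaw":0,"tx":0,"ty":0,"tz":0.06,"spin":0},{"jaw":0,"tx":0,"ty":0,"tz":0.08,"spin":0},{"jaw":0,"tx":0,"ty":0,"tz":0.08,"spin":0}]'
python3 - <<'E'
from h import *
s=observe();print(s['eef_pos'],s['qpos'].round(2))
for f,r in zip([98,90,80,70,60,50,40,30,20,10,5,0],[108,108,108,108,109,110,111,112,113,114,115,116]):
    a=np.radians(f);x=588.6-r*np.cos(a)+4.5*np.sin(a)+12;z=67+r*np.sin(a)+4.5*np.cos(a)-8
    print(f,round(x),round(z),'tx',round(645-x),'tz',round(167-z))
E
```

```text
clock: 17.0
eef_pos: [649.5, 122.0, 246.2]
ee_rot: [0.002, 0.023, 1.0, -0.001]
wrist_force: [-1.1, 0.3, -0.7]
opening: -0.002
grasp_force: 0.0
clock: 17.5
eef_pos: [641.0, 125.9, 164.6]
ee_rot: [-0.004, 0.02, 1.0, -0.0]
wrist_force: [0.0, -0.4, -0.6]
opening: -0.002
grasp_force: 0.0
[640.95933312 125.88957534 164.63743517] [-0.37  0.71  0.24  1.56 -0.2   0.9   1.46]
98 620 165 tx 25 tz 2
90 605 167 tx 40 tz 0
80 586 166 tx 59 tz 1
70 568 162 tx 77 tz 5
60 550 156 tx 95 tz 11
50 533 146 tx 112 tz 21
40 518 134 tx 127 tz 33
30 506 119 tx 139 tz 48
20 496 102 tx 149 tz 65
10 489 83 tx 156 tz 84
5 486 74 tx 159 tz 93
0 485 64 tx 160 tz 104
```

```bash
python3 -m creep '[{"jaw":0,"tx":0.012,"ty":0,"tz":0,"spin":0},{"jaw":0,"tx":0.024,"ty":0,"tz":0.001,"spin":0},{"jaw":0,"tx":0.034,"ty":0,"tz":0,"spin":0},{"jaw":0,"tx":0.044,"ty":0,"tz":0,"spin":0},{"jaw":0,"tx":0.059,"ty":0,"tz":0.001,"spin":0}]' && python3 -m creep '[{"jaw":0,"tx":0.009,"ty":0,"tz":0.002,"spin":0},{"jaw":0,"tx":0.018,"ty":0,"tz":0.004,"spin":0},{"jaw":0,"tx":0.027,"ty":0,"tz":0.007,"spin":0},{"jaw":0,"tx":0.036,"ty":0,"tz":0.01,"spin":0},{"jaw":0,"tx":0.036,"ty":0,"tz":0.01,"spin":0}]'
python3 - <<'E'
from h import *
s=observe();print(s['eef_pos'])
snap('side','s10');cv2.imwrite('pics/c10.png',cv2.resize(cv2.imread('pics/s10.png')[120:320,180:400],None,fx=3,fy=3,interpolation=cv2.INTER_CUBIC))
E
```

```text
clock: 18.0
eef_pos: [586.8, 127.8, 167.9]
ee_rot: [0.002, 0.021, 1.0, 0.0]
wrist_force: [1.8, 0.2, 0.5]
opening: -0.002
grasp_force: 0.8
clock: 18.5
eef_pos: [547.9, 129.1, 155.7]
ee_rot: [-0.001, 0.02, 1.0, -0.0]
wrist_force: [0.7, -0.2, 0.4]
opening: -0.001
grasp_force: 0.3
[547.92141102 129.0587384  155.67879218]
```

View pics/c10.png

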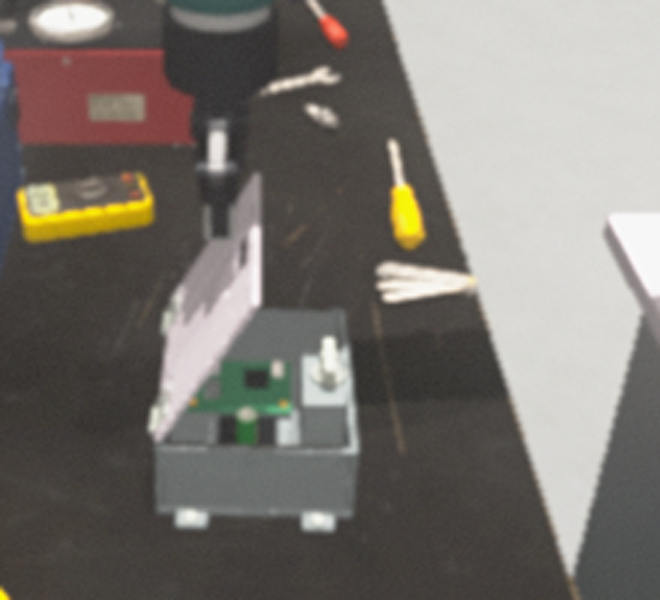

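The side view shows the cover swinging down at about 60°, pushed by the closed fingertips at (220,225), with the cell standing in the well at (245,425). Continuing the arc.

```bash
python3 -m creep '[{"jaw":0,"tx":0.009,"ty":0,"tz":0.005,"spin":0},{"jaw":0,"tx":0.017,"ty":0,"tz":0.01,"spin":0},{"jaw":0,"tx":0.025,"ty":0,"tz":0.016,"spin":0},{"jaw":0,"tx":0.032,"ty":0,"tz":0.022,"spin":0},{"jaw":0,"tx":0.038,"ty":0,"tz":0.029,"spin":0}]' && python3 -m creep '[{"jaw":0,"tx":0.006,"ty":0,"tz":0.008,"spin":0},{"jaw":0,"tx":0.011,"ty":0,"tz":0.016,"spin":0},{"jaw":0,"tx":0.016,"ty":0,"tz":0.025,"spin":0},{"jaw":0,"tx":0.020,"ty":0,"tz":0.034,"spin":0},{"jaw":0,"tx":0.023,"ty":0,"tz":0.044,"spin":0}]' && python3 -m creep '[{"jaw":0,"tx":0.001,"ty":0,"tz":0.003,"spin":0},{"jaw":0,"tx":0.002,"ty":0,"tz":0.006,"spin":0},{"jaw":0,"tx":0.002,"ty":0,"tz":0.009,"spin":0},{"jaw":0,"tx":0.002,"ty":0,"tz":0.012,"spin":0},{"jaw":0,"tx":0.002,"ty":0,"tz":0.012,"spin":0}]'
```

```text
clock: 19.05
eef_pos: [511.1, 130.4, 127.0]
ee_rot: [-0.0, 0.021, 1.0, -0.0]
wrist_force: [2.2, -0.7, 1.3]
opening: 0.002
grasp_force: 1.4
clock: 19.55
eef_pos: [489.1, 131.3, 82.8]
ee_rot: [0.0, 0.021, 1.0, -0.0]
wrist_force: [2.4, -1.8, 2.5]
opening: -0.0
grasp_force: 1.9
clock: 20.05
eef_pos: [486.1, 131.5, 71.0]
ee_rot: [-0.001, 0.021, 1.0, -0.0]
wrist_force: [0.4, -1.8, 2.5]
opening: -0.0
grasp_force: 1.4
```

```bash
python3 -m creep '[{"jaw":0,"tx":-0.002,"ty":-0.003,"tz":0.002,"spin":0},{"jaw":0,"tx":-0.003,"ty":-0.006,"tz":0.004,"spin":0},{"jaw":0,"tx":-0.003,"ty":-0.006,"tz":0.006,"spin":0},{"jaw":0,"tx":-0.003,"ty":-0.006,"tz":0.007,"spin":0},{"jaw":0,"tx":-0.003,"ty":-0.006,"tz":0.007,"spin":0}]' && python3 -m creep '[{"jaw":0,"tx":0,"ty":0,"tz":0.001,"spin":0},{"jaw":0,"tx":0,"ty":0,"tz":0.002,"spin":0},{"jaw":0,"tx":0,"ty":0,"tz":0.002,"spin":0}]'
```

```text
clock: 20.55
eef_pos: [489.2, 125.6, 64.2]
ee_rot: [-0.0, 0.02, 1.0, 0.0]
wrist_force: [-1.6, 1.8, 3.3]
opening: -0.002
grasp_force: 1.6
clock: 20.85
eef_pos: [489.2, 125.6, 62.6]
ee_rot: [-0.0, 0.02, 1.0, 0.0]
wrist_force: [-2.6, 2.4, 7.3]
opening: 0.003
grasp_force: 3.8
```

```bash
python3 -m creep '[{"jaw":0,"tx":0,"ty":0,"tz":0.001,"spin":0},{"jaw":0,"tx":0,"ty":0,"tz":0.002,"spin":0},{"jaw":0,"tx":0,"ty":0,"tz":0.002,"spin":0},{"jaw":0,"tx":0,"ty":0,"tz":0.002,"spin":0}]'
python3 - <<'E'
from h import *
snap('side','s11');snap('wrist','w11');print(observe()['wrist_force'])
a=cv2.resize(cv2.imread('pics/s11.png')[170:290,210:330],None,fx=4,fy=4,interpolation=cv2.INTER_CUBIC);b=cv2.resize(cv2.imread('pics/w11.png'),(320,240))
o=np.zeros((480,800,3),np.uint8);o[:,:480]=a;o[:240,480:]=b;cv2.imwrite('pics/c11.png',o)
P=cloud('w11');q=P[(P[...,0]>450)&(P[...,0]<600)&(P[...,1]>200)&(P[...,1]<240)&(P[...,2]>50)&(P[...,2]<100)]
k=np.polyfit(q[:,0],q[:,2],1);print(len(q),k,np.polyval(k,[460,590]))
E
```

```text
clock: 21.25
eef_pos: [489.2, 125.6, 62.4]
ee_rot: [-0.0, 0.021, 1.0, 0.001]
wrist_force: [-6.2, 0.5, 27.1]
opening: 0.001
grasp_force: 13.2
[-7.2941334   1.62454852 25.92871781]
13780 [8.38742704e-03 6.73106810e+01] [71.16889741 72.25926293]
```

View pics/c11.png

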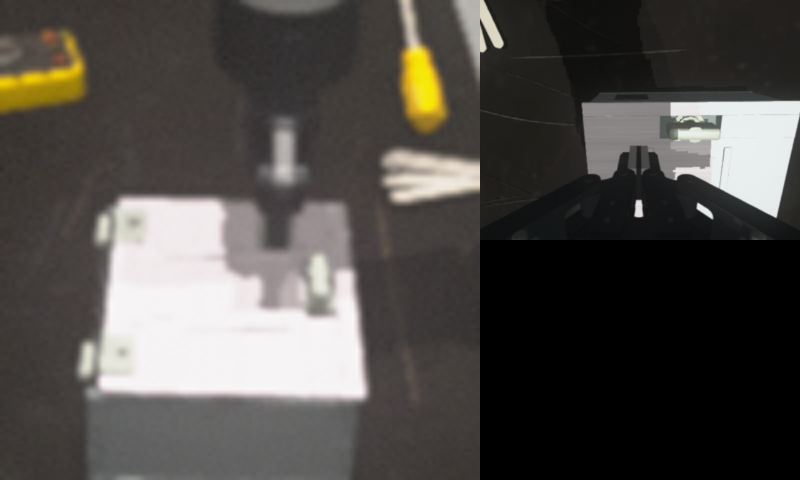

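The cover is flat on the box (slope about 0.008 rad), with the wing standing through the slot at (320,285) and the fingers pressing with about 26 N. Handing in.

```bash
python3 -c "
from workcell import sign_off
print(sign_off())"
```

```text
the job is handed in; nothing more can be done
None
```

I handed the job in with the cell seated in the well, the fastener lined up, and the cover held shut over the wing at about 26 N; the sign-off gave no verdict back.

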